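# Gauge the bushes and file them in the push-to-open drawers

## Robot

A 6-joint arm with a two-finger parallel gripper is mounted at the origin on a cart in front of the work surface, level with it; the furniture and walls round the work are solid. World frame = base frame: x ahead of the robot, y to its left, z up, the work surface at z = 0. Lengths are in m, angles in rad, forces in N, time in s.
With the tool pointing down it reaches from about 0.3 to 0.75 m from the base axis. Payload 8.5 kg.
Tool frame: the origin (TCP) lies between the finger pads; the fingertips stand ahead of it and the grasp point (between the pads) lies 3 mm ahead of it (bot.finger_overhang is the z of the fingertips in the tool frame, in m); z points along the fingers, y is the line along which they close (so a half turn about z gives the same grasp; the last joint's range is limited). The gripper opens to 88 mm and grips with 3 to 60 N. Pads are 18 mm wide; open, the fingers measure 123 mm over their backs; the gripper's body (75 mm by 187 mm) begins 45 mm behind the grasp point.
Start: joints at [-1.35, 0.381, 1.297, -0, 1.464, -0.215], TCP at [0.232, -0.499, 0.261] pointing down, gripper open.
Joint ranges: [-3.11, 3.11], [-0.89, 2.33], [0.22, 2.48], [-1.42, 4.56], [0.17, 2.85], [-2.88, 2.88]. Speed limits (rad/s): [2.39, 2.39, 3.14, 3.14, 3.14, 3.14].

## Interface

Orientations are given as [roll, pitch, yaw] about the fixed x, y, z axes, in that order (R = Rz(yaw) Ry(pitch) Rx(roll)).
In Python, from bench import bot, effector, optics, order gives the robot as it stands. Calls block until the motion is done:
- bot.move_to(position, orientation): joint-space move of the TCP to a pose.
- bot.servo_line(position, v=0.15, orientation=None, threshold=None): straight line of the TCP; orientation=None keeps the orientation; v is the mean speed in m/s. With threshold (N) it stops when the force on the tool has changed by that much, and returns True; else False.
- bot.move_joints(angles): joint-space move.
- effector.move_gripper(opening, f_grip=None): finger opening in m; f_grip is the grip in N (None keeps the last); returns when the fingers have stopped.
- bot.wait(seconds).
- bot.solve_ik(position, orientation): joint angles nearest the present ones, or None.
- optics.grab_frame(name): name is "side" or "top"; returns a dict with "image" (400x640x3 uint8, red, green, blue), "fx", "fy", "cx", "cy" (pixels), "R" (3x3) and "t" (3): a world point X has camera coordinates R X + t. Camera axes: x right, y down, z forward; pixel columns grow to the right and rows downward; lengths in m; the calibration is good to about 2 mm. A picture is of the moment at which its call begins. There is no depth.
A pose or a line that the arm cannot do raises bot.IKError and nothing moves.
- order.finish_job(): hands the job in; it is judged then, once.
Readings, each from a call of its own:
- bot.current_clock(): time.
- bot.current_qpos(): joint angles.
- bot.current_dq(): joint speeds.
- bot.current_effort(): joint torques, N m.
- bot.current_eef_pos(): TCP position.
- bot.current_ee_rot(): TCP orientation.
- bot.current_force(): force on the tool from outside, world axes, zero at the start.
- bot.current_torque(): the same for the moment, N m.
- bot.current_finger_gap(): finger opening in m.
- bot.current_grasp_force(): force on a finger pad.
Only numpy, scipy, OpenCV 4.12 (cv2) and the standard library are available. Lean on these libraries where they do the work, as an engineer would, in place of code of your own. Each camera call takes 0.05 s, during which the arm holds its last target. There are 200 camera calls.

## Task

Check the brass bushes: set every one on a gauge pin of its own, letting it slide down as far as it goes, and leave them all standing there together so that the results can be compared. Then file those that went right down to the plate in the left push-to-open drawer and those that stopped on the step in the right one (push a drawer's front in to make it spring out), and finish with both drawers pushed shut and latched. Do not disturb the tape measure, the screwdriver or the battery.

Things in the scene. Friction and masses are not known exactly. Their poses are not given: they have to be found in the camera images.
- bush_1_center (a point): flanged brass bush, present in some runs only: 40 mm high, body 36 mm across, flange at its foot 46 mm across and 5 mm thick, 0.12 kg. All four look alike outside; the bore is 21.6 mm (passes) or 12.8 mm (too tight), to be found on the gauge. Stands on its flange at the start. This point: its centre, 20 mm above its underside; z is its axis, up.
- bush_2_center (a point): flanged brass bush, present in some runs only: 40 mm high, body 36 mm across, flange at its foot 46 mm across and 5 mm thick, 0.12 kg. All four look alike outside; the bore is 21.6 mm (passes) or 12.8 mm (too tight), to be found on the gauge. Stands on its flange at the start. This point: its centre, 20 mm above its underside; z is its axis, up.
- bush_3_center (a point): flanged brass bush, present in some runs only: 40 mm high, body 36 mm across, flange at its foot 46 mm across and 5 mm thick, 0.12 kg. All four look alike outside; the bore is 21.6 mm (passes) or 12.8 mm (too tight), to be found on the gauge. Stands on its flange at the start. This point: its centre, 20 mm above its underside; z is its axis, up.
- bush_4_center (a point): flanged brass bush, present in some runs only: 40 mm high, body 36 mm across, flange at its foot 46 mm across and 5 mm thick, 0.12 kg. All four look alike outside; the bore is 21.6 mm (passes) or 12.8 mm (too tight), to be found on the gauge. Stands on its flange at the start. This point: its centre, 20 mm above its underside; z is its axis, up.
- pin_1 (a point): gauge pin nearest the robot, one of three alike, 75 mm apart in a row on a fixed aluminium plate 230 x 64 x 10 mm. This point: foot of the pin on its axis, on the plate's upper face (10 mm above the bench); x along the row away from the robot, z up. 
- pin_2 (a point): middle gauge pin. This point: foot of the pin on its axis, on the plate's upper face (10 mm above the bench); x along the row away from the robot, z up. Each steel pin: gauging part 16.4 mm across and 25 mm high, its step chamfered; above it a thin nose 10.4 mm across and 24 mm high with a tapered tip, so the top is 49 mm above this point.
- pin_3 (a point): gauge pin farthest from the robot. This point: foot of the pin on its axis, on the plate's upper face (10 mm above the bench); x along the row away from the robot, z up. A wide bush slides down onto the plate (its centre then 20 mm above this point); a tight one goes over the nose and stops on the step (centre 45 mm above).
- left_drawer (a joint): travel (m) of the left drawer, for the bushes that pass: 0 = shut and latched; 0.095 = sprung out, its end; -0.0075 = pushed in against its stop. No handle: a spring and a push-push touch latch, the same in both drawers. Shut: pushing the front 7.5 mm inward to its stop (3 to 5 N, then firm) and letting go makes it spring out in about 1 s.
- right_drawer (a joint): travel (m) of the right drawer, for the tight bushes: 0 = shut and latched; 0.095 = sprung out, its end; -0.0075 = pushed in against its stop. No handle: a spring and a push-push touch latch, the same in both drawers. Out: pushing it in past shut to its stop (1 to 5 N, then firm) and letting go latches it; a push that ends well short of the stop changes nothing.
- left_drawer_front (a point): centre of the outer face of the left drawer's plain white front, 36 mm above the bench; moves with the drawer. The front is 168 mm wide and 18 mm thick, from 7 to 66 mm above the bench. x points inward (the way to push), z up. The fixed plywood unit is 366 mm wide, 147 mm deep, 76 mm high; shut fronts stand 18 mm proud of it.
- right_drawer_front (a point): the same point on the right drawer's front (right as the robot sees it), 178 mm beside the left one when both are shut; moves with the drawer. x points inward, z up.
- left_drawer_floor (a point): point on the left drawer's floor (16 mm above the bench), mid-way along the part uncovered when it is out; moves with the drawer. x inward, z up. When out, 47 mm are free from here along x to the inside of the front and to the edge of the unit's top, and 80 mm along y each way to the side walls, 24 mm high. Drawer floor to the unit's top board: 52 mm.
- right_drawer_floor (a point): the same point on the right drawer's floor; same sizes; moves with the drawer. x inward, z up.
- tape_measure: yellow tape measure, 37 x 87 x 64 mm, standing on the bench; origin at the centre of its underside. Not part of the job.
- screwdriver_2: screwdriver with a yellow handle, 191 mm long, lying on the bench near the robot; origin at the underside of its middle. Not part of the job.
- battery_spare: black battery pack, 69 x 118 x 47 mm, lying on the bench; origin at the centre of its underside. Not part of the job.
Mind the look-alikes: they are no part of the job. Leave any green look-alike of the part that bears bush_3_center alone.

How it is judged:
On the way:
1. every bush present stands on a gauge pin, all at the same time, each slid down as far as it goes (((horizontal distance between bush_1_center and pin_1 below 0.006 m and z of bush_1_center in the frame of pin_1 below 0.026 m and angle between bush_1_center's own z axis and vertical below 0.15 rad) or (horizontal distance between bush_1_center and pin_2 below 0.006 m and z of bush_1_center in the frame of pin_2 below 0.026 m and angle between bush_1_center's own z axis and vertical below 0.15 rad) or (horizontal distance between bush_1_center and pin_3 below 0.006 m and z of bush_1_center in the frame of pin_3 below 0.026 m and angle between bush_1_center's own z axis and vertical below 0.15 rad)) and ((horizontal distance between bush_2_center and pin_1 below 0.006 m and z of bush_2_center in the frame of pin_1 below 0.026 m and angle between bush_2_center's own z axis and vertical below 0.15 rad) or (horizontal distance between bush_2_center and pin_2 below 0.006 m and z of bush_2_center in the frame of pin_2 below 0.026 m and angle between bush_2_center's own z axis and vertical below 0.15 rad) or (horizontal distance between bush_2_center and pin_3 below 0.006 m and z of bush_2_center in the frame of pin_3 below 0.026 m and angle between bush_2_center's own z axis and vertical below 0.15 rad)) and ((horizontal distance between bush_3_center and pin_1 below 0.006 m and z of bush_3_center in the frame of pin_1 below 0.051 m and angle between bush_3_center's own z axis and vertical below 0.15 rad) or (horizontal distance between bush_3_center and pin_2 below 0.006 m and z of bush_3_center in the frame of pin_2 below 0.051 m and angle between bush_3_center's own z axis and vertical below 0.15 rad) or (horizontal distance between bush_3_center and pin_3 below 0.006 m and z of bush_3_center in the frame of pin_3 below 0.051 m and angle between bush_3_center's own z axis and vertical below 0.15 rad)) and ((horizontal distance between bush_4_center and pin_1 below 0.006 m and z of bush_4_center in the frame of pin_1 below 0.051 m and angle between bush_4_center's own z axis and vertical below 0.15 rad) or (horizontal distance between bush_4_center and pin_2 below 0.006 m and z of bush_4_center in the frame of pin_2 below 0.051 m and angle between bush_4_center's own z axis and vertical below 0.15 rad) or (horizontal distance between bush_4_center and pin_3 below 0.006 m and z of bush_4_center in the frame of pin_3 below 0.051 m and angle between bush_4_center's own z axis and vertical below 0.15 rad))), for 0.2 s.
At the end, for the whole second after the job is handed in: Every bush that went right down to the plate lies in the left drawer and every bush that stopped on the step lies in the right drawer (centre inside the drawer, at any attitude, resting in it), and both drawers are latched shut within 4 mm of the latched position (x of bush_1_center in the frame of left_drawer_floor between -0.04 and 0.07 m and y of bush_1_center in the frame of left_drawer_floor between -0.075 and 0.075 m and z of bush_1_center in the frame of left_drawer_floor between 0.005 and 0.045 m and x of bush_2_center in the frame of left_drawer_floor between -0.04 and 0.07 m and y of bush_2_center in the frame of left_drawer_floor between -0.075 and 0.075 m and z of bush_2_center in the frame of left_drawer_floor between 0.005 and 0.045 m and x of bush_3_center in the frame of right_drawer_floor between -0.04 and 0.07 m and y of bush_3_center in the frame of right_drawer_floor between -0.075 and 0.075 m and z of bush_3_center in the frame of right_drawer_floor between 0.005 and 0.045 m and x of bush_4_center in the frame of right_drawer_floor between -0.04 and 0.07 m and y of bush_4_center in the frame of right_drawer_floor between -0.075 and 0.075 m and z of bush_4_center in the frame of right_drawer_floor between 0.005 and 0.045 m and value of joint left_drawer between -0.003 and 0.004 m and value of joint right_drawer between -0.003 and 0.004 m); the robot touches nothing.
It fails at once if the tape measure is shifted by more than 30 mm (distance of tape_measure from where it was at the start of the episode above 0.03 m).
It fails at once if the screwdriver is shifted by more than 30 mm (distance of screwdriver_2 from where it was at the start of the episode above 0.03 m).
It fails at once if the battery pack is shifted by more than 30 mm (distance of battery_spare from where it was at the start of the episode above 0.03 m).
Of bush_1, bush_2, bush_3, bush_4 only 2 to 3 are there at a start; the rules pass over those that are not, and their reading is None.
At some moment in a run one of bush_1, bush_2, bush_3, bush_4 may be knocked a few centimetres aside while the robot is not near it.
It also fails if it takes over 210 s, if anything falls off the work surface, if the arm or the gripper's body presses on something with over 40 N, if the wrist force passes 120 N, or if a joint passes its speed limit or range.

## Working session

There is one attempt and no reset: what is moved stays moved. The work goes in short steps, each a Python script; the robot and the scene stay as the last script left them, time stands still between calls to the robot, and variables do not carry over. Pictures are saved under pics/ and viewed, at most 14 in all, crops included, and the job is handed in when it is done.

```bash
ls; mkdir -p pics
python3 - <<'E'
from bench import bot,effector,optics,order
import cv2
for n in("side","top"):
    f=optics.grab_frame(n);cv2.imwrite(f"pics/{n}0.png",f["image"][:,:,::-1])
    print(n,f["fx"],f["fy"],f["cx"],f["cy"],f["R"],f["t"])
print(bot.current_clock(),bot.finger_overhang,bot.current_ee_rot())
E
```

```text
pics
side 414.6305951627761 414.6305951627761 320.10957993843465 208.2779287056422 [[ 0.97179417 -0.23578398  0.00469062]
 [-0.09972561 -0.42888489 -0.89783771]
 [ 0.21370748  0.87204568 -0.44030154]] [-0.53084053  0.07822105  1.21170801]
top 433.8528296159131 433.8528296159131 324.2379897495865 193.2755018762775 [[ 0.02762754 -0.9995998   0.00607891]
 [-0.99618638 -0.02803566 -0.08262382]
 [ 0.08276118 -0.00377303 -0.99656227]] [-0.06931715  0.5284036   1.34862956]
0.1 0.022 [-3.14033583e+00 -2.87528823e-04  4.35807539e-01]
```

View pics/top0.png

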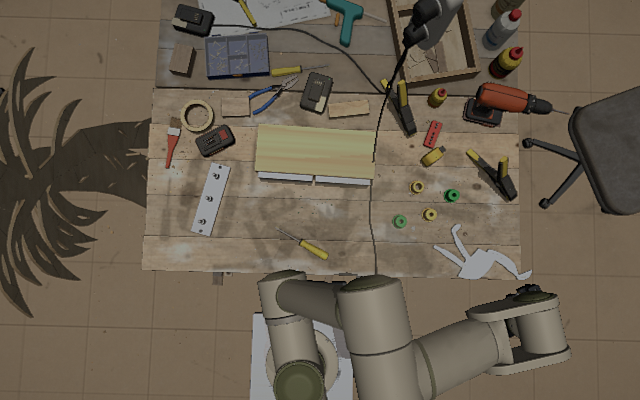

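View pics/side0.png

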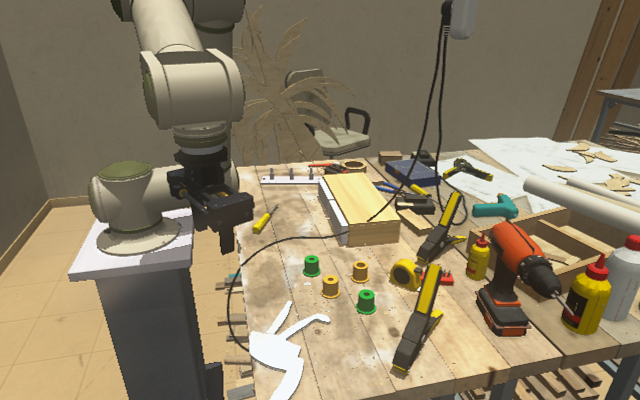

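The top view shows two brass bushes, at about (418,187) and (430,214). The look-alikes are two green bushes at (453,195) and (401,221), the yellow tape at (432,157) and a yellow bottle at (438,97). The gauge plate's pins are at (216,176), (209,198) and (203,221). The drawer fronts are at about (285,177) on the left and (344,182) on the right, and the screwdriver is at (305,243). By the description I choose the two brass ones. Next I measure them and check in a close crop.

```bash
cat > h.py <<'E'
from bench import bot,effector,optics,order
import cv2,numpy as np
def ray(f,p,z):
    d=f["R"].T@np.array([(p[0]-f["cx"])/f["fx"],(p[1]-f["cy"])/f["fy"],1]);c=-f["R"].T@f["t"]
    return (c+d*(z-c[2])/d[2])[:2] if z is not None else (c,d)
def tri(f,p,g,q):
    (a,d),(b,e)=ray(f,p,None),ray(g,q,None)
    s=np.linalg.lstsq(np.c_[d,-e],b-a,rcond=None)[0];m,n=a+s[0]*d,b+s[1]*e
    return (m+n)/2,np.linalg.norm(m-n)
def proj(f,X):
    c=f["R"]@np.array(X)+f["t"];return np.array([f["fx"]*c[0]/c[2]+f["cx"],f["fy"]*c[1]/c[2]+f["cy"]])
def blobs(f,lo,hi,amin=20):
    m=cv2.inRange(cv2.cvtColor(f["image"],cv2.COLOR_RGB2HSV),np.array(lo),np.array(hi))
    m=cv2.morphologyEx(m,cv2.MORPH_CLOSE,np.ones((7,7)))
    n,l,s,c=cv2.connectedComponentsWithStats(m)
    return [(c[i],s[i]) for i in range(1,n) if s[i][4]>=amin]
BR=([15,110,70],[32,255,255])
E
python3 - <<'E'
from h import *
t=optics.grab_frame("top");s=optics.grab_frame("side")
print("top")
for c,st in blobs(t,*BR):print(c.round(1),st,ray(t,c,0.02).round(3))
print("side")
for c,st in blobs(s,*BR):
    if st[4]<2000: print(c.round(1),st,ray(s,c,0.02).round(3))
for n,p in dict(pin3=(216,176),pin2=(209,198),pin1=(203,221)).items():print(n,ray(t,p,0.059).round(4))
a=cv2.resize(t["image"][120:280,130:330],None,fx=4,fy=4,interpolation=cv2.INTER_CUBIC)[:300*2]
cv2.imwrite("pics/c1.png",a[:600,:800,::-1])
b=cv2.resize(t["image"][130:250,350:510],None,fx=5,fy=5,interpolation=cv2.INTER_CUBIC)
cv2.imwrite("pics/c2.png",b[:,:,::-1])
E
```

```text
top
[246.5  10.7] [239   0  17  24 114] [1.123 0.216]
[336.8  18.9] [335  13   5  13  44] [ 1.104 -0.08 ]
[509.9  58.5] [502  47  20  20 213] [ 0.988 -0.647]
[284.9  70.6] [271  66  30  11 210] [0.925 0.084]
[384.8  83.2] [380  79  10  10  57] [ 0.893 -0.241]
[402.7  92. ] [398  79   9  27 159] [ 0.866 -0.299]
[439.4  94.3] [433  88  14  13 122] [ 0.862 -0.418]
[174.2 124.6] [170 119  10   9  20] [0.737 0.431]
[432.4 156.1] [422 147  22  19 208] [ 0.659 -0.396]
[472.5 154.1] [467 149  12  12  73] [ 0.669 -0.524]
[504.2 165.2] [500 156   8  21 108] [ 0.636 -0.626]
[416.1 187.1] [409 181  15  14 160] [ 0.558 -0.345]
[428.6 214.2] [422 208  15  14 164] [ 0.473 -0.386]
[314.2 249.6] [300 240  29  20 224] [ 0.352 -0.028]
side
[612.7 112.6] [606 103  15  20 124] [2.618 0.904]
[451.5 168.3] [443 158  21  22 108] [1.149 0.248]
[354.1 166.8] [340 161  26  13 229] [0.773 0.351]
[486.7 175.4] [476 169  17  12  59] [1.242 0.147]
[376.4 227.6] [ 323  170  109   77 1635] [ 0.68 -0.15]
[418.2 189.9] [410 184  20  13 126] [0.922 0.078]
[182.1 191.8] [179 189   8   8  33] [0.112 0.248]
[221.2 193.8] [212 191  16   6  44] [0.244 0.201]
[449.4 208.3] [439 191  23  35 297] [ 0.955 -0.081]
[ 50. 203.] [ 45 199  13   8  49] [-0.303  0.251]
[ 17.2 243.7] [  0 208  45  65 374] [-0.304 -0.013]
[260.7 222.7] [252 212  19  22 193] [ 0.353 -0.042]
[519. 222.] [511 219  15   9  34] [ 1.113 -0.215]
[476.9 253.3] [ 447  228   50   53 1315] [ 0.889 -0.343]
[420.2 283.1] [ 387  255   57   76 1681] [ 0.684 -0.429]
[360.  271.8] [351 261  19  22 336] [ 0.561 -0.352]
[330.  286.8] [321 275  20  24 364] [ 0.474 -0.394]
[527.2 290.7] [514 278  34  25 298] [ 0.911 -0.512]
[400.1 369.3] [393 364  15  11  95] [ 0.534 -0.657]
[493.1 372.2] [488 367  11  13  75] [ 0.693 -0.702]
[518.5 393.9] [514 386  14  14  90] [ 0.707 -0.752]
pin3 [0.571  0.2802]
pin2 [0.5026 0.2984]
pin1 [0.4318 0.3132]
```

View pics/c1.png

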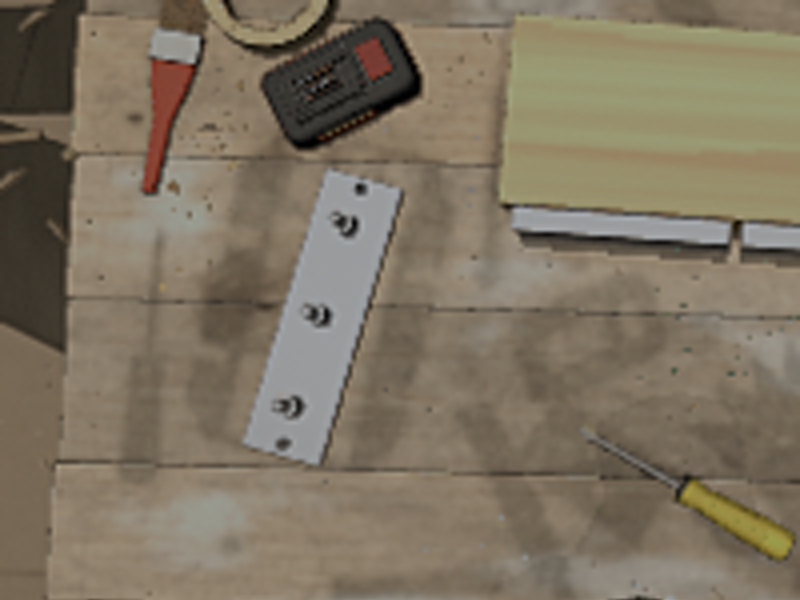

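View pics/c2.png

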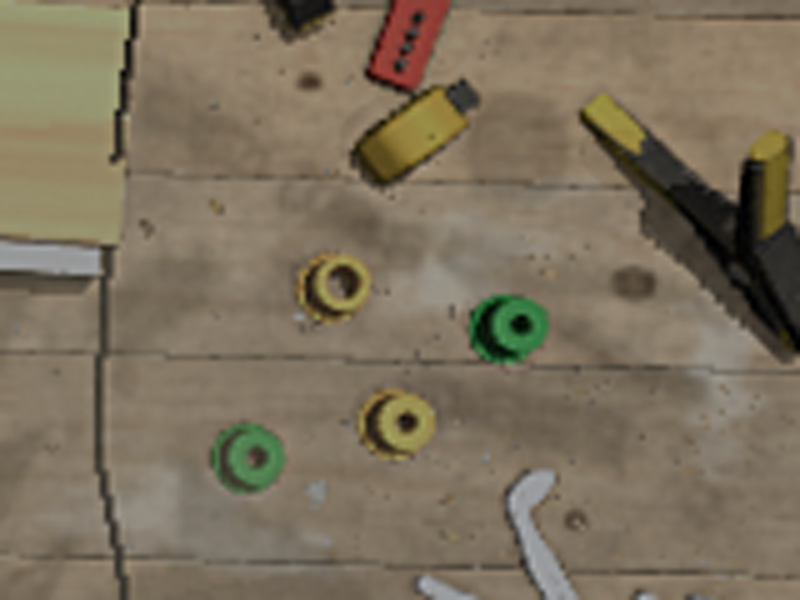

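The crops show the brass bushes at (418,186), with a wide-looking bore, and (431,214), with a narrow one. Both have a green look-alike nearby. The gauge plate centre is at about (210.6,198.5). The battery is at (215,140), clear of the plate. Next I measure the plate and drawer unit from contours.

Run:
```python
from h import *
t=optics.grab_frame("top");s=optics.grab_frame("side")
for p in [(418,186.2),(431.2,213.6)]:print("bush",ray(t,p,0.04).round(4))
hsv=cv2.cvtColor(t["image"],cv2.COLOR_RGB2HSV)
def big(m,roi):
    x0,y0,x1,y1=roi;k=np.zeros_like(m);k[y0:y1,x0:x1]=m[y0:y1,x0:x1]
    k=cv2.morphologyEx(k,cv2.MORPH_CLOSE,np.ones((3,3)))
    c=max(cv2.findContours(k,cv2.RETR_EXTERNAL,cv2.CHAIN_APPROX_NONE)[0],key=cv2.contourArea);return c[:,0].astype(float)
def rect(c,z):
    w=np.array([ray(t,p,z) for p in c],np.float32)*1000
    r=cv2.minAreaRect(w);return np.round(r[0],1),np.round(r[1],1),round(r[2],1),cv2.boxPoints(r).round(1).tolist()
for th in(130,):
    m=cv2.inRange(hsv,np.array([0,0,th]),np.array([180,35,255]))
    print("plate",rect(big(m,(180,150,240,245)),0.01))
    for roi in((250,165,313,195),(314,165,378,195)):
        try:print("front",rect(big(m,roi),0.066))
        except Exception as e:print(e)
m=cv2.inRange(hsv,np.array([20,45,110]),np.array([45,160,255]))
print("unit",rect(big(m,(250,115,385,190)),0.076))
print("side pins")
a=cv2.resize(s["image"][150:260,240:420],None,fx=4.4,fy=4.4,interpolation=cv2.INTER_CUBIC);cv2.imwrite("pics/c3.png",a[:,:,::-1])
for p in[(210.6,198.5)]:print(ray(t,p,.01))
print(hsv[150,300],hsv[160,330],hsv[176,290],hsv[230,200],hsv[182,340])
```

```text
bush [ 0.5591 -0.3469]
bush [ 0.4746 -0.3888]
plate (array([504.6, 307.9]), array([ 64. , 229.4]), 75.9, [[385.6000061035156, 304.79998779296875], [608.0999755859375, 248.89999389648438], [623.7000122070312, 311.0], [401.20001220703125, 366.8999938964844]])
front (array([576.3,  69.9]), array([166. ,  16.5]), 87.6, [[564.7000122070312, -12.600000381469727], [581.0999755859375, -13.300000190734863], [588.0, 152.5], [571.5999755859375, 153.1999969482422]])
front (array([ 568.7, -109.2]), array([163.8,  16.5]), 87.5, [[556.9000244140625, -190.6999969482422], [573.4000244140625, -191.39999389648438], [580.5, -27.700000762939453], [564.0, -27.0]])
unit (array([657.3, -23.6]), array([366.8, 148.8]), 87.6, [[575.2999877929688, -203.8000030517578], [724.0, -210.0], [739.4000244140625, 156.5], [590.7000122070312, 162.6999969482422]])
side pins
[0.50431095 0.30606159]
[ 24  72 152] [ 19  86 151] [108   8 159] [20 37 62] [110   5 155]
```

View pics/c3.png

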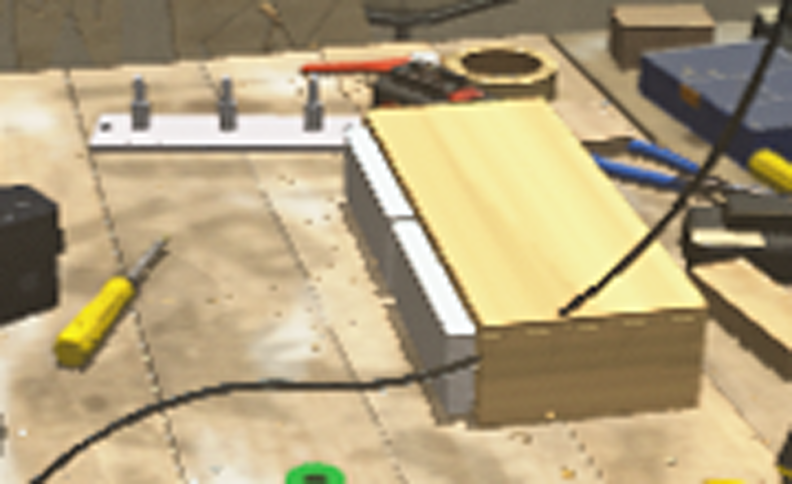

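All sizes agree with the description: plate 64 x 229 mm, unit 367 x 149 mm. The front-face lines from two masks match within 1 mm. The side crop shows the pin tips at about (271,167), (291,167) and (310,167). Starting with bush A: I centre it with two grips at right angles, then take it to pin_3.

```bash
cat >> h.py <<'E'
P2=np.array([.5046,.3079]);ra=np.deg2rad(-14.1);RD=np.array([np.cos(ra),np.sin(ra)])
PIN={1:P2-.075*RD,2:P2,3:P2+.075*RD}
def down(y):return [np.pi,0,y]
def at(xy,z,yaw,v=.2,th=None):return bot.servo_line([xy[0],xy[1],z],v,down(yaw),th)
def find_brass(near,r=.07):
    t=optics.grab_frame("top");out=[]
    for c,s in blobs(t,*BR,60):
        p=ray(t,c,.02)+[.001,-.001]
        if np.linalg.norm(p-near)<r and s[4]<260 and s[2]<19:out.append(p)
    return out
def pick(xy,y1,y2,zb=0,zlift=.16):
    effector.move_gripper(.062,f_grip=4)
    bot.move_to([*xy,zb+.11],down(y1)); at(xy,zb+.031,y1)
    effector.move_gripper(.02);g1=bot.current_finger_gap();effector.move_gripper(.062)
    at(xy,zb+.075,y1);at(xy,zb+.075,y2,.1);at(xy,zb+.031,y2)
    effector.move_gripper(.02,f_grip=18);g2=bot.current_finger_gap()
    at(xy,zb+zlift,y2);print("gaps",g1,g2,bot.current_grasp_force(),"t",bot.current_clock())
def insert(pin,yaw=ra,zg=.031):
    x=PIN[pin]
    for k,o in enumerate([(0,0),(1.5,0),(-1.5,0),(0,1.5),(0,-1.5),(2.5,2.5),(-2.5,2.5),(-2.5,-2.5),(2.5,-2.5),(3.5,0),(-3.5,0),(0,3.5),(0,-3.5)]):
        q=x+np.array(o)/1000
        at(q,zg+.059+.004,yaw,.05)
        hit=at(q,zg+.011,yaw,.04,5)
        h=bot.current_eef_pos()[2]-zg-.010
        print(o,hit,"h",round(h,4),bot.current_force().round(1))
        if h<.04:return h,q
    return h,None
E
python3 - <<'E'
from h import *
print(bot.current_force().round(1))
p=find_brass(np.array([.559,-.347]));print(p)
pick(p[0],np.deg2rad(-65),np.deg2rad(25))
t=optics.grab_frame("top");cv2.imwrite("pics/t1.png",t["image"][:,:,::-1]);print(bot.current_force())
E
```

```text
[ 0.8  0.9 -0.4]
[array([ 0.55916829, -0.34620175])]
gaps 0.03574214981298681 0.03514780955869607 17.99897579010576 t 8.1667
[ 0.11989916 -1.25636918 -1.03690025]
```

View pics/t1.png

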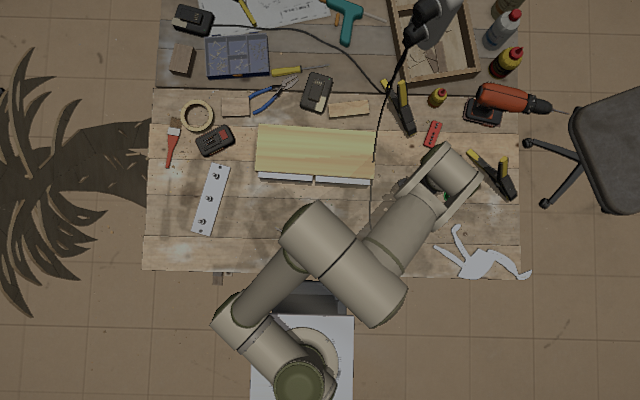

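The bush is held (gap 35 mm, about the 36 mm body). No third bush shows where the arm stood earlier, so there are two. Going to pin_3.

Run:
```python
from h import *
bot.move_to([.45,-.05,.2],down(0)); bot.move_to([*PIN[3],.14],down(ra))
s=optics.grab_frame("side");cv2.imwrite("pics/s2.png",cv2.resize(s["image"][100:220,220:400],None,fx=4,fy=4,interpolation=cv2.INTER_CUBIC)[:,:,::-1])
print(insert(3),bot.current_clock(),bot.current_finger_gap())
s=optics.grab_frame("side");cv2.imwrite("pics/s3.png",cv2.resize(s["image"][100:220,220:400],None,fx=4,fy=4,interpolation=cv2.INTER_CUBIC)[:,:,::-1])
```

```text
(0, 0) False h 0.0012 [-0.6  0.1 -1.6]
(np.float64(0.001249780762690481), array([0.5773404 , 0.28962887])) 13.3667 0.035232095612737574
```

View pics/s3.png

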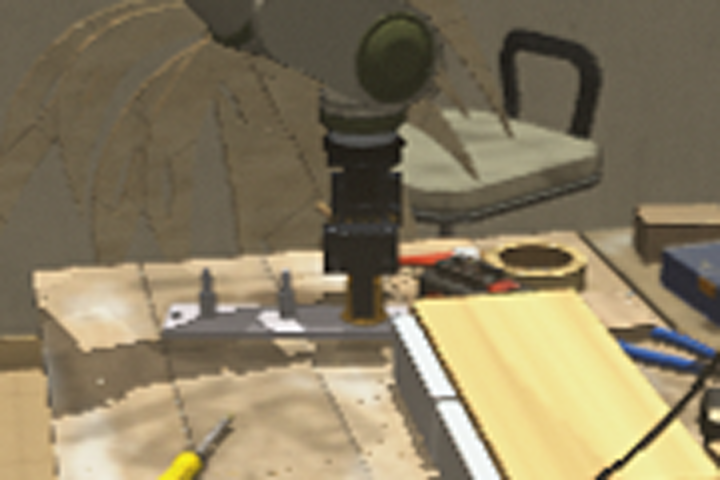

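The bush went straight down: its flange sits at the plate around crop (365,318), so it passes. I release it and fetch bush B for pin_1.

Run:
```python
from h import *
effector.move_gripper(.06);at(PIN[3],.15,ra);bot.move_to([.45,0.05,.22],down(0))
p=find_brass(np.array([.474,-.389]),.12);print(p,find_brass(PIN[3]))
q=min(p,key=lambda a:np.linalg.norm(a-[.474,-.389]))
if len(p)==1:
    pick(q,np.deg2rad(75),np.deg2rad(-15))
    bot.move_to([.45,0,.2],down(0)); bot.move_to([*PIN[1],.14],down(ra))
    print(insert(1),bot.current_clock(),bot.current_finger_gap())
s=optics.grab_frame("side");cv2.imwrite("pics/s4.png",cv2.resize(s["image"][100:220,220:400],None,fx=4,fy=4,interpolation=cv2.INTER_CUBIC)[:,:,::-1])
```

```text
[array([ 0.47426638, -0.38671106])] [array([0.5774988 , 0.28979652])]
gaps 0.03603835479575706 0.03569525311442385 17.9994432348758 t 23.2
(0, 0) True h 0.0249 [0.5 0.2 0.2]
(np.float64(0.024871027860157026), array([0.4318596 , 0.32617113])) 27.7417 0.035267007757513846
```

View pics/s4.png

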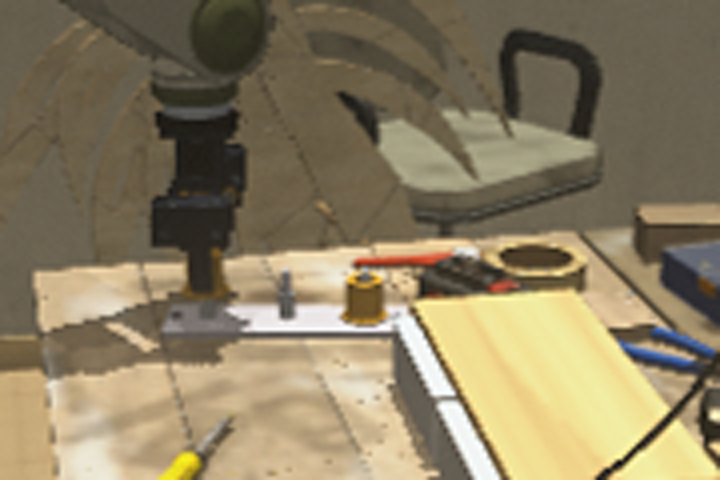

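The second bush stopped on the step, so it is tight. The first stands down on pin_3 at crop (365,295). I release, check both, then push the left drawer open.

```bash
cat >> h.py <<'E'
ua=np.deg2rad(-2.4);UX=np.array([np.cos(ua),np.sin(ua)]);UY=np.array([-UX[1],UX[0]])
F0=np.array([.565,-.0198])
FR={'L':F0+.089*UY,'R':F0-.089*UY}
def push(side,travel=0.,z=.06,end=.02):
    """closed fingers push the front inward from a stand-off until firm, then retreat"""
    effector.move_gripper(0.)
    f=FR[side]-travel*UX; a=f-.05*UX
    bot.move_to([*a,.2],down(ua));at(a,z,ua,.2)
    hit=bot.servo_line([*(FR[side]+end*UX),z],.04,down(ua),14)
    x=(bot.current_eef_pos()[:2]-FR[side])@UX;print(side,"hit",hit,"tcp past shut face",round(float(x),4),bot.current_force().round(1))
    at(FR[side]-.16*UX,z,ua,.25); bot.wait(1.)
def tops(name):
    t=optics.grab_frame("top");cv2.imwrite(f"pics/{name}.png",cv2.resize(t["image"][110:290,140:400],None,fx=3,fy=3,interpolation=cv2.INTER_CUBIC)[:,:,::-1]);return t
E
python3 - <<'E'
from h import *
effector.move_gripper(.06);at(PIN[1],.17,ra);bot.wait(.3)
bot.move_to([.42,-.05,.25],down(0))
t=optics.grab_frame("top");s=optics.grab_frame("side")
for f in(t,s):
    for c,st in blobs(f,*BR,60):
        if st[4]<500 and c[1]>140:print(c.round(1),st[2:5],ray(f,c,.03).round(3))
push('L');bot.move_to([.33,.0,.25],down(ua))
print(bot.current_clock());tops("t5")
E
```

```text
[432.4 156.2] [ 22  19 207] [ 0.657 -0.394]
[472.5 154.1] [12 12 73] [ 0.667 -0.521]
[504.3 165. ] [  8  21 106] [ 0.635 -0.622]
[215.7 175.7] [ 14  13 152] [0.575 0.288]
[199.9 221.2] [ 16  14 170] [0.431 0.331]
[314.4 250.4] [ 28  18 171] [ 0.35  -0.029]
[451.5 168.3] [ 21  22 108] [1.134 0.224]
[270.7 167.8] [ 13  14 140] [0.44  0.389]
[354.  166.8] [ 26  13 239] [0.764 0.326]
[310.9 174.1] [ 11  14 116] [0.58  0.287]
[199.8 190. ] [ 62  11 378] [0.173 0.227]
[418.  189.8] [ 19  13 124] [0.911 0.057]
[449.4 208.2] [ 23  35 296] [ 0.944 -0.099]
[ 21.3 238.6] [ 58  77 475] [-0.294 -0.005]
[261.  222.8] [ 19  21 183] [ 0.352 -0.062]
[527.1 290.7] [ 34  25 288] [ 0.9   -0.523]
[400.4 369.2] [ 17  11 100] [ 0.53  -0.666]
[493.5 372.1] [11 13 67] [ 0.687 -0.71 ]
[519.3 393.5] [ 14  14 104] [ 0.701 -0.759]
L hit True tcp past shut face -0.0017 [-3.2 -0.4  2.2]
37.1833
```

View pics/t5.png

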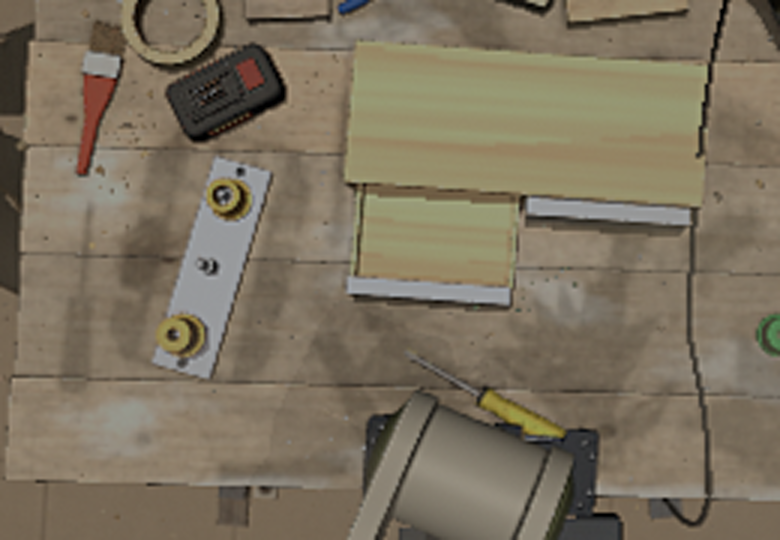

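Both bushes stand on their pins, at crop (228,198) down on the plate and (180,336) on the step. The left drawer is open, with its front at crop (430,293). Next I file A in the left drawer and shut it, then open the right one.

```bash
cat >> h.py <<'E'
def grab_pin(pin,zb):
    effector.move_gripper(.062,f_grip=18);x=PIN[pin]
    bot.move_to([*x,.17],down(ra));at(x,zb+.031,ra,.15);effector.move_gripper(.02)
    print("gap",bot.current_finger_gap());at(x,.2,ra,.15);print("held",bot.current_finger_gap(),bot.current_grasp_force())
def place(side):
    x=FR[side]-.030*UX
    bot.move_to([*x,.2],down(ua));at(x,.090,ua,.2);at(x,.049,ua,.06,6);print("z",bot.current_eef_pos().round(4))
    effector.move_gripper(.062);at(x,.2,ua,.2)
E
python3 - <<'E'
from h import *
grab_pin(3,.010);place('L');push('L',.095)
push('R');bot.move_to([.33,.0,.25],down(ua));print(bot.current_clock());tops("t6")
E
```

```text
gap 0.03543290534182669
held 0.03490006119947825 17.999922062444966
z [0.5389 0.0704 0.0491]
L hit True tcp past shut face -0.0019 [-2.3 -0.4  2.6]
R hit True tcp past shut face -0.002 [-3.8 -0.8  4. ]
59.5
```

View pics/t6.png

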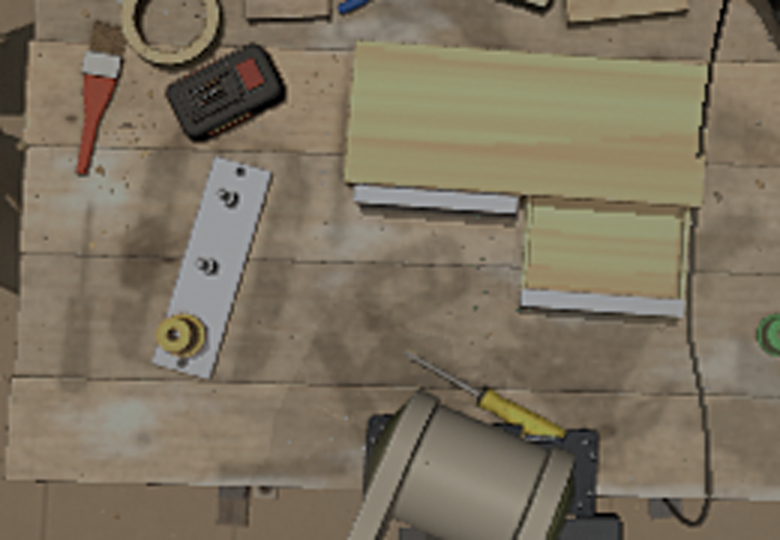

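The left drawer is shut (front at crop (435,200)) with bush A inside, and the right one is out (front at (603,302)). I file B the same way.

Run:
```python
from h import *
grab_pin(1,.035);place('R')
bot.move_to([.33,.0,.25],down(ua));print([p for p in find_brass(FR['R']-.03*UX,.06)])
push('R',.095);bot.move_to([.33,.0,.25],down(ua));print(bot.current_clock());tops("t7")
```

```text
gap 0.034833635955956586
held 0.03542730992649215 17.999529326625634
z [ 0.5315 -0.1075  0.0491]
[array([ 0.53143525, -0.10666721])]
R hit True tcp past shut face -0.002 [-2.3 -1.3  2.1]
78.1333
```

View pics/t7.png

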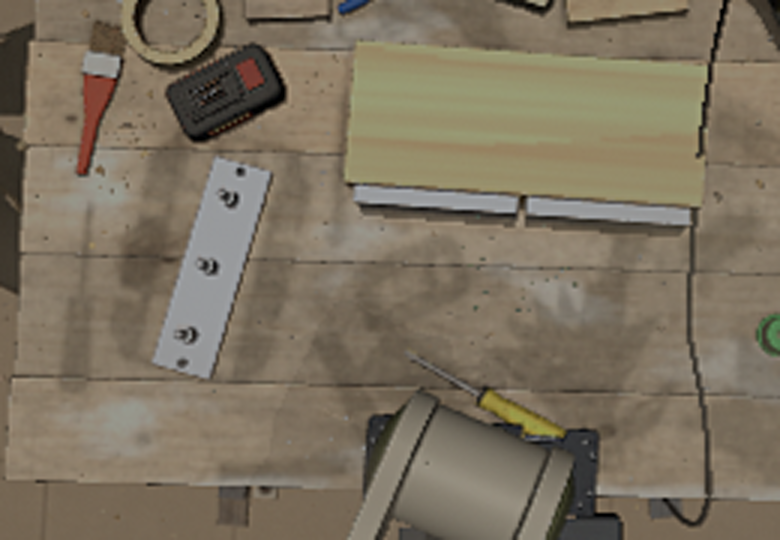

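Both fronts are flush (crop (435,200) and (607,212)), the pins are empty, and the screwdriver and battery haven't moved. Handing in.

```bash
python3 -c "
from bench import order;print(order.finish_job())"
```

```text
the job is handed in; nothing more can be done
None
```

I gauged both bushes present together on the pins, filed the one that passed in the left drawer and the tight one in the right, pushed both drawers shut, and handed the job in at about 78 s; the hand-in call did not report a verdict.

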